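# Load the bench reader and key in its run

### The job

Lift the reader's lid until it rests open on its stop and let go of it, stand every capped sample pot upright inside the well, then close the lid and press firmly down on its panel so that it is fully shut. Then start the run on the keypad by pressing these keys fully down, one at a time, as the robot sees them: the left key of the far row, the middle key of the near row of square keys, the right key of the far row, and last the long bar key. Press no other key, and leave the empty uncapped pot and the other things on the bench where they are.

Things in the scene. Friction and masses are not known exactly. Their poses are not given: they have to be found in the camera images.
- reader: cream bench reader, fixed: an open rectangular sample well 170 (own x) by 260 (own y) mm outside, rim 80 mm above the table, walls 6 mm, inner floor 158 by 248 mm and 20 mm above the table. Origin: centre of its underside, on the table. Own x points from its front (robot side) to its hinge side, own z up; yaw varies
- lid (a joint): the reader's flat lid, hinged along the far (+x) rim; angle in rad, 0 shut, 1.80 open on its stop, leaning back past upright. The hinge is stiff: the lid stays at any angle where it is left, and 1.5 to 4 N at the handle move it; it starts shut or slightly ajar. The handle's path is a circle of radius 220 mm about the hinge
- lid_handle (a point): middle of the lid's handle, a level round steel bar 12 mm thick and about 90 mm long (along the reader's y), held by two arms at its ends, in the lid's plane 50 mm beyond the lid's front edge; 84 mm above the table when shut, with 44 mm free between the bar and the reader. The point turns with the lid
- lid_hinge (a point): middle of the lid's hinge axis (which runs along the reader's y), 80 mm above the table, 85 mm beyond the reader's centre
- lid_press (a point): point on the upper face of the lid's flat grey panel (170 by 260 by 8 mm), mid-width, 35 mm behind its front edge and 135 mm from the hinge: a good place to press it shut; 89 mm above the table when shut
- keypad: cream keypad console, fixed, 170 by 170 by 30 mm, black face; two rows of three square white keys and, on the side nearest the robot, one long white bar key. Origin: centre of its underside; own x points away from the robot, own y to the robot's left; yaw varies by up to 0.2 rad
- key_far_left (a joint): the left key of the far row (as the robot sees them), 22 mm square, keys 46 to 48 mm apart; pressed depth in m, 0 up, 0.005 fully down; spring, about 1.4 N to start and 5 N fully down
- key_far_left_top (a point): centre of the top face of the left key of the far row, 44 mm above the table (14 mm above the console) when up
- key_far_mid (a joint): the middle key of the far row (as the robot sees them), 22 mm square, keys 46 to 48 mm apart; pressed depth in m, 0 up, 0.005 fully down; spring, about 1.4 N to start and 5 N fully down
- key_far_right (a joint): the right key of the far row (as the robot sees them), 22 mm square, keys 46 to 48 mm apart; pressed depth in m, 0 up, 0.005 fully down; spring, about 1.4 N to start and 5 N fully down
- key_far_right_top (a point): centre of the top face of the right key of the far row, 44 mm above the table (14 mm above the console) when up
- key_near_left (a joint): the left key of the near row of square keys (as the robot sees them), 22 mm square, keys 46 to 48 mm apart; pressed depth in m, 0 up, 0.005 fully down; spring, about 1.4 N to start and 5 N fully down
- key_near_mid (a joint): the middle key of the near row of square keys (as the robot sees them), 22 mm square, keys 46 to 48 mm apart; pressed depth in m, 0 up, 0.005 fully down; spring, about 1.4 N to start and 5 N fully down
- key_near_mid_top (a point): centre of the top face of the middle key of the near row of square keys, 44 mm above the table (14 mm above the console) when up
- key_near_right (a joint): the right key of the near row of square keys (as the robot sees them), 22 mm square, keys 46 to 48 mm apart; pressed depth in m, 0 up, 0.005 fully down; spring, about 1.4 N to start and 5 N fully down
- key_bar (a joint): the long bar key, 22 by 110 mm, along the robot side of the keypad; pressed depth in m, 0 up, 0.005 fully down; spring, about 1.4 N to start and 5 N fully down
- key_bar_top (a point): centre of the top face of the long bar key, 22 by 110 mm, along the robot side of the keypad, 44 mm above the table (14 mm above the console) when up
- pot1: squat capped sample pot: clear glass with an aluminium cap, round, 49 mm in diameter, 42 mm high, 80 to 170 g. Origin: centre of its underside, own z up. Two to four of the four pots are present, standing on the table
- pot2: squat capped sample pot: clear glass with an aluminium cap, round, 49 mm in diameter, 42 mm high, 80 to 170 g. Origin: centre of its underside, own z up. Two to four of the four pots are present, standing on the table
- pot3: squat capped sample pot: clear glass with an aluminium cap, round, 49 mm in diameter, 42 mm high, 80 to 170 g. Origin: centre of its underside, own z up. Two to four of the four pots are present, standing on the table
- pot4: squat capped sample pot: clear glass with an aluminium cap, round, 49 mm in diameter, 42 mm high, 80 to 170 g. Origin: centre of its underside, own z up. Two to four of the four pots are present, standing on the table
- open_pot: bystander: empty open glass pot without a cap, 48 mm in diameter, 40 mm high, standing among the sample pots; stays where it is. Origin: centre of its underside
- solvent: bystander: tall clear bottle, 66 mm in diameter, 190 mm high. Origin: centre of its underside
- jar: bystander: closed glass jar, 70 mm in diameter, 80 mm high. Origin: centre of its underside
Things that resemble listed ones, but are neither listed nor needed, are in the scene too. What is shaped like the pot3 but blue or turquoise is not meant.

How it is judged:
By the outcome, as a careful person would: the job done as asked, in the order asked, and still so for the second after the job is handed in, with the robot touching nothing.
Of pot1, pot2, pot3, pot4 only 2 to 4 are there at a start; the rules pass over those that are not, and their reading is None.
At some moment in a run one of pot1, pot2, pot3, pot4 may be knocked a few centimetres aside while the robot is not near it.
It also fails if it takes over 210 s, if anything falls off the work surface, if the arm or the gripper's body presses on something with over 40 N, if the wrist force passes 120 N, or if a joint passes its speed limit or range.

### The arm

A 6-joint arm with a two-finger parallel gripper is mounted at the origin on the work surface. World frame = base frame: x ahead of the robot, y to its left, z up, the work surface at z = 0. Lengths are in m, angles in rad, forces in N, time in s.
With the tool pointing down it reaches from about 0.35 to 0.85 m from the base axis. Payload 8.1 kg.
Tool frame: the origin (TCP) lies between the finger pads; the fingertips stand 25 mm ahead of it and the grasp point (between the pads) lies 6 mm ahead of it; z points along the fingers, y is the line along which they close (so a half turn about z gives the same grasp; the last joint's range is limited). The gripper opens to 93 mm and grips with 3 to 60 N. Pads are 15 mm wide; open, the fingers measure 128 mm over their backs; the gripper's body (75 mm by 188 mm) begins 65 mm behind the grasp point.
Start: joints at [-1.301, 0.13, 1.488, -0, 1.523, -0.085], TCP at [0.208, -0.563, 0.244] pointing down, gripper open.
Joint ranges: [-2.96, 2.96], [-0.89, 2.26], [0.02, 2.5], [-1.34, 4.48], [0, 2.73], [-2.66, 2.66]. Speed limits (rad/s): [2.39, 2.39, 2.79, 3.14, 3.14, 3.14].

### API

Orientations are given as a rotation vector (axis times angle).
In Python, from plant import robot gives the robot as it stands.
- The arm moves only by the tool arm_command, never from a script. Its argument "increments" is text: rows parted by semicolons, each of 5 numbers parted by spaces: the closure, from 0 (fully open) to 1 (shut), then the shift along the tool's x, y, z in mm, then the turn about the tool's z in rad. A call has 1 to 5 rows; each row is the pose to reach, as a shift and turn from the pose commanded when the call began, along the tool's axes at that moment; what a row does not reach only later rows make up. A row lasts 1/10 s, in which the tool goes at most 50 mm and 8.59 degrees, less where a joint would pass 70% of its speed; a pose out of reach is approached as far as the arm can. A call with a gripper value outside its range is refused whole. The fingers move at their own pace and stop on an object; "grip_force" is the grip in N (left out, the last holds). Time passes only in rows, so rows that repeat a pose let the fingers close. It gives the time, the measured TCP pose, the force, the opening and the grip force at its end, in the units of the state.
- robot.read_state(): the state, without advancing time (a new reading comes with each control period).
- robot.read_camera(name): name is "scene" or "side" or "wrist"; returns the picture (420x560x3 uint8, blue, green, red); there is no depth.
- robot.camera_model(name): a dict with "fx", "fy", "cx", "cy" (pixels), "eye" and "rotation" of the camera in the world. Camera axes: x right, y down, z forward; pixel columns grow to the right and rows downward; lengths in m; the calibration is good to about 2 mm. The wrist camera is an equidistant fisheye: a pixel r from the principal point sees the ray r / f radians off the axis. A picture is of the moment at which its call begins: read the wrist's pose just before it. camera_model takes no time and is no camera call; for the wrist camera it gives the pose at the moment of the call.
- robot.close_job(): hands the job in; it is judged then, once.
The state is a dict: "t": time; "q": joint angles; "dq": joint speeds; "joint_torque": joint torques, N m; "tool_pos": TCP position; "orientation": TCP orientation; "force": force on the tool from outside, world axes, zero at the start; "wrist_torque": the same for the moment, N m; "opening": finger opening in m; "gripper_force": force on a finger pad.
Only numpy, scipy, OpenCV 4.12 (cv2) and the standard library are available. Lean on these libraries where they do the work, as an engineer would, in place of code of your own. Each camera call takes 0.05 s, during which the arm holds its last target. There are 200 camera calls.

## Working session

There is one attempt and no reset: what is moved stays moved. The work goes in short steps, Python scripts to look and compute and a tool call to move; the robot and the scene stay as the last step left them, time stands still between calls to the robot, and variables do not carry over. Pictures are saved under pics/ and viewed, at most 16 in all, crops included, and the job is handed in when it is done.

Besides the shell and the picture viewer there is one more tool, called after ">>>" as name(argument=value, ...), one argument or row to a line, values as JSON. arm_command: Moves the arm, as the interface text tells. Its arguments: {"type":"object","properties":{"increments":{"type":"string"},"grip_force":{"type":"number"}},"required":["increments"]}

```bash
ls; mkdir -p pics; cat > h.py <<'E'
import numpy as np, cv2
from plant import robot
from scipy.spatial.transform import Rotation as R
def snap(n,f):
    im=robot.read_camera(n); cv2.imwrite(f'pics/{f}.png',im); return im
def ray(n,u,v,m=None):
    m=m or robot.camera_model(n); x=(u-m['cx'])/m['fx']; y=(v-m['cy'])/m['fy']
    if n=='wrist':
        r=np.hypot(x,y); d=np.array([x/r*np.sin(r),y/r*np.sin(r),np.cos(r)]) if r>0 else np.array([0,0,1.])
    else: d=np.array([x,y,1.])
    return np.array(m['eye']),np.array(m['rotation'])@d
def onz(n,u,v,z,m=None):
    e,d=ray(n,u,v,m); return e+d*(z-e[2])/d[2]
def proj(n,p,m=None):
    m=m or robot.camera_model(n); c=np.array(m['rotation']).T@(np.array(p)-m['eye'])
    if n=='wrist':
        t=np.arctan2(np.hypot(c[0],c[1]),c[2]); s=t/np.hypot(c[0],c[1]); return m['cx']+m['fx']*c[0]*s, m['cy']+m['fy']*c[1]*s
    return m['cx']+m['fx']*c[0]/c[2], m['cy']+m['fy']*c[1]/c[2]
def tool():
    s=robot.read_state(); return np.array(s['tool_pos']),R.from_rotvec(s['orientation'])
def to(p):
    t,r=tool(); return np.round(r.inv().apply(np.array(p)-t)*1000,1)
E
python3 - <<'E'
from h import *
np.set_printoptions(precision=4,suppress=True)
for n in ('scene','side','wrist'):
    m=robot.camera_model(n); print(n,m['fx'],np.array(m['eye']),np.array(m['rotation']).round(3).tolist()); snap(n,n+'0')
t,r=tool(); print(t,r.as_matrix().round(3).tolist(),robot.read_state())
E
```

```text
pics
scene 385.71189060546413 [ 1.0545 -0.5176  0.9269] [-2.326, -1.067, 0.333]
side 483.7664991477218 [0.4279 0.5016 0.9007] [-0.326, 2.847, -1.032]
wrist 325.19226210127806 [ 0.2832 -0.5347  0.3849] [2.377, -1.654, -0.243]
[ 0.2084 -0.5622  0.2428] [[0.938, 0.347, -0.0], [0.347, -0.938, 0.001], [0.0, -0.001, -1.0]] {'t': 0.15, 'q': array([-1.3014,  0.131 ,  1.489 ,  0.    ,  1.523 , -0.0854]), 'dq': array([-0.0011, -0.0022, -0.0039, -0.0011, -0.0012, -0.0005]), 'joint_torque': array([  0.0005, -56.0476, -49.2335,   0.0769,   0.0306,  -0.0001]), 'tool_pos': array([ 0.2084, -0.5622,  0.2428]), 'orientation': array([-3.0908, -0.5542,  0.0002]), 'force': array([-0.5092,  0.9501,  0.6544]), 'wrist_torque': array([-0.0052, -0.0129,  0.0289]), 'gripper_force': 0.0, 'opening': 0.09319899466585652}
```

```bash
sed -i "s/np.array(m\['rotation'\])/R.from_rotvec(m['rotation']).as_matrix()/" h.py; grep -c from_rotvec h.py
```

```text
3
```

View pics/scene0.png

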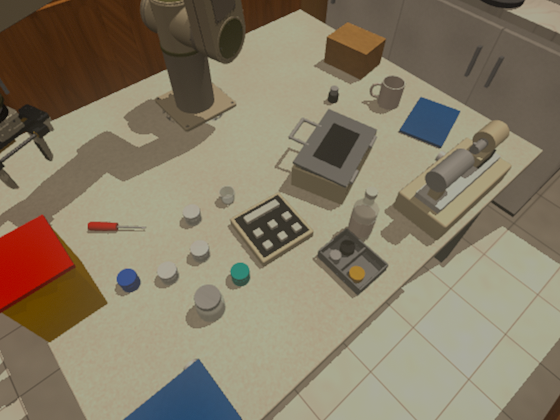

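View pics/side0.png

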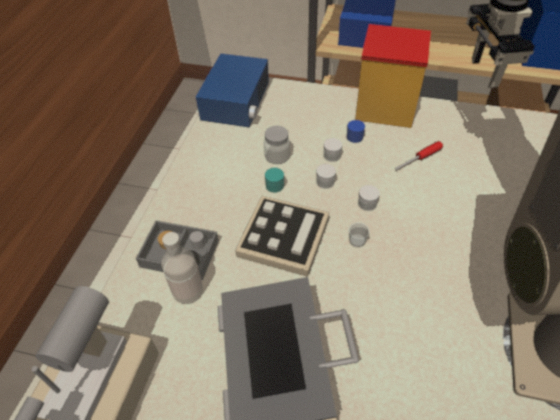

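The scene view shows three white-capped pots at (192,215), (200,250) and (168,272). Things that could be mistaken for them:
- Open pot at (227,195).
- Blue pot at (128,280) and turquoise pot at (240,273).
- Big jar at (208,300).
- Tray items at (335,255) and (357,273).

The side view has the pots at (333,149), (326,175) and (368,197), and the open pot at (358,235). I choose the three white-capped ones and check them in a crop.

```bash
python3 - <<'E'
import cv2,numpy as np
a=cv2.imread('pics/scene0.png'); b=cv2.imread('pics/side0.png')
c1=cv2.resize(a[175:325,100:300],None,fx=2,fy=2,interpolation=cv2.INTER_CUBIC)
c2=cv2.resize(b[100:250,230:430],None,fx=2,fy=2,interpolation=cv2.INTER_CUBIC)
c3=cv2.resize(a[100:200,260:393],None,fx=3,fy=3,interpolation=cv2.INTER_CUBIC)
c4=cv2.resize(b[265:420,200:367],None,fx=2.39,fy=1.936,interpolation=cv2.INTER_CUBIC)
top=np.hstack([c1,c2]); bot=np.hstack([c3[:300,:399],c4[:300,:399]]); bot=cv2.resize(bot,(800,300))
cv2.imwrite('pics/crop1.png',np.vstack([top,bot]))
E
```

```text
(no output)
```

View pics/crop1.png

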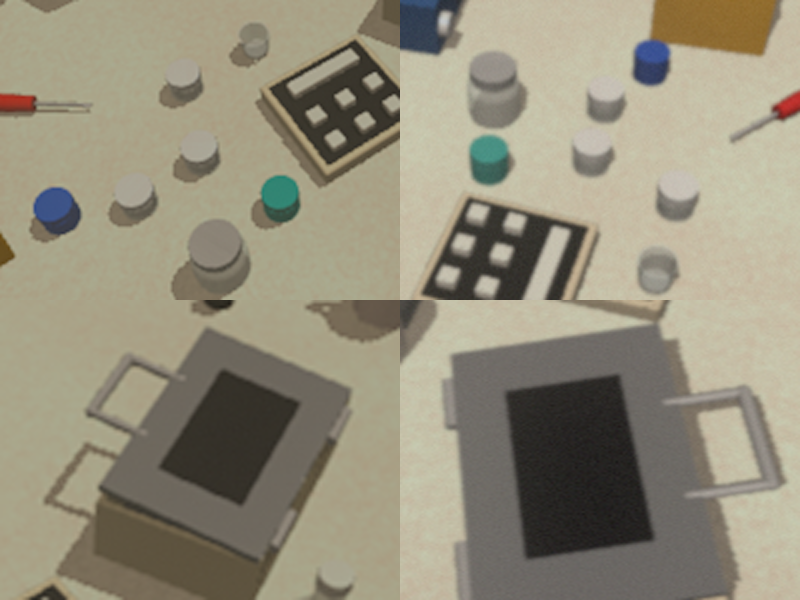

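Three white-capped pots are confirmed, with clear glass bodies and pale caps. The open pot has no cap. The lid looks slightly ajar or shut.

```bash
cat >> h.py <<'E'
def tri(pa,pb,na='scene',nb='side'):
    (e1,d1),(e2,d2)=ray(na,*pa),ray(nb,*pb)
    A=np.c_[d1,-d2]; s,t=np.linalg.lstsq(A,e2-e1,rcond=None)[0]
    p,q=e1+s*d1,e2+t*d2; return (p+q)/2,np.linalg.norm(p-q)
E
python3 - <<'E'
from h import *
np.set_printoptions(precision=4,suppress=True)
for a,b in [((192,211.5),(369,191)),((199.5,247.5),(326.5,171)),((167,269),(333,144)),((227,191),(358.5,228))]:
    print('pot',tri(a,b),onz('scene',*a,.042),onz('side',*b,.042))
h=[tri(a,b) for a,b in [((303.3,119),(358.2,360.6)),((290,137),(344.3,311.5))]]; print('handle',h)
for c in [(329.3,109.7),(376.7,129),(347.3,184.3),(294,162.7)]: print('lid',onz('scene',*c,.088))
f=lambda x,y:((x-400)/2.39+200,(y-300)/1.936+265)
for c in [(452,353),(660,324)]: print('lid side',onz('side',*f(c[0],c[1]),.088))
# keys via masks
for n,(x0,y0,x1,y1) in (('scene',(232,192,312,262)),('side',(236,196,330,272))):
    im=cv2.imread(f'pics/{n}0.png'); g=im[y0:y1,x0:x1].min(2)
    dark=(g<70).astype(np.uint8); cs,_=cv2.findContours(dark,0,2); c=max(cs,key=cv2.contourArea); hull=cv2.convexHull(c)
    m=np.zeros_like(dark); cv2.drawContours(m,[hull],-1,1,-1); m=cv2.erode(m,np.ones((3,3)))
    w=((g>125)&(m>0)).astype(np.uint8); k,_,st,ce=cv2.connectedComponentsWithStats(w)
    for i in range(1,k):
        if st[i,4]>15: print(n,ce[i]+[x0,y0],st[i,4],onz(n,*(ce[i]+[x0,y0]),.043))
E
```

```text
pot (array([ 0.4257, -0.2933,  0.04  ]), np.float64(0.003827444816499515)) [ 0.4292 -0.2931  0.042 ] [ 0.4242 -0.2931  0.042 ]
pot (array([ 0.5356, -0.3414,  0.0368]), np.float64(0.0010135698006103555)) [ 0.5392 -0.3423  0.042 ] [ 0.5346 -0.3367  0.042 ]
pot (array([ 0.536 , -0.4396,  0.0394]), np.float64(0.00048028757403177684)) [ 0.5378 -0.4398  0.042 ] [ 0.5355 -0.437   0.042 ]
pot (array([ 0.4339, -0.176 ,  0.0427]), np.float64(0.001189462240019258)) [ 0.434  -0.1755  0.042 ] [ 0.4334 -0.177   0.042 ]
handle [(array([0.3967, 0.1546, 0.1009]), np.float64(0.004454270634296384)), (array([0.4326, 0.0683, 0.103 ]), np.float64(0.0011896789936740597))]
lid [0.4111 0.261  0.088 ]
lid [0.5719 0.3097 0.088 ]
lid [0.6658 0.0765 0.088 ]
lid [0.5086 0.0174 0.088 ]
lid side [0.6673 0.0719 0.088 ]
lid side [0.5112 0.002  0.088 ]
scene [260.6864 210.3318] 220 [ 0.5517 -0.1451  0.043 ]
scene [286.275 214.9  ] 40 [ 0.61   -0.1009  0.043 ]
scene [272.2  223.15] 40 [ 0.6055 -0.1483  0.043 ]
scene [296.2  226.15] 40 [ 0.6556 -0.1049  0.043 ]
scene [257.6047 231.7674] 43 [ 0.6011 -0.1962  0.043 ]
scene [282.     234.7111] 45 [ 0.651  -0.1523  0.043 ]
scene [267.2083 243.7083] 48 [ 0.6466 -0.2003  0.043 ]
side [268.4366 205.7887] 71 [ 0.6462 -0.1953  0.043 ]
side [287.  210.5] 74 [ 0.6008 -0.1909  0.043 ]
side [302.9427 232.6719] 384 [ 0.5516 -0.1363  0.043 ]
side [261.1892 220.9865] 74 [ 0.6508 -0.1479  0.043 ]
side [280.2895 226.0132] 76 [ 0.6051 -0.1434  0.043 ]
side [253.5316 237.1519] 79 [ 0.6554 -0.1002  0.043 ]
side [273.1098 242.5366] 82 [ 0.6096 -0.0955  0.043 ]
```

```bash
cat >> h.py <<'E'
def yaw():
    x=tool()[1].as_matrix()[:,0]; return np.arctan2(x[1],x[0])
def plan(wps,p0=None,y0=None):
    """wps: list of (x,y,z,yaw of tool x); prints tool shift mm + turn per call, assuming each is reached (tool down)"""
    p=np.array(tool()[0] if p0 is None else p0); y=yaw() if y0 is None else y0
    for w in wps:
        d=np.array(w[:3])-p; c,s=np.cos(y),np.sin(y); t=(w[3]-y+np.pi)%(2*np.pi)-np.pi
        print(np.round([1000*(c*d[0]+s*d[1]),1000*(s*d[0]-c*d[1]),-1000*d[2]],1),round(-t,3)); p=np.array(w[:3]); y=w[3]
YR=.382; XR=np.array([np.cos(YR),np.sin(YR),0]); H=np.array([.619,.193,.080])
def lid(a,dz=.006): # TCP for holding handle at angle a
    r=np.hypot(.22,.004); a=a+.018; return H-XR*r*np.cos(a)+np.array([0,0,r*np.sin(a)+dz])
E
python3 - <<'E'
from h import *
np.set_printoptions(suppress=True)
h=lid(.08); Y=YR+np.pi/2; print(h)
plan([(.28,-.33,.245,.354+.53),(.35,-.11,.245,.354+1.06),(h[0],h[1],.2,Y)])
E
```

```text
[0.41580332 0.11136906 0.10752906]
[ 147.8 -192.9   -2.2] -0.529
[214.5 -85.4  -0. ] -0.53
[228.9  30.4  45. ] -0.539
```

>>> arm_command(
  increments="0 148 -193 -2 -0.53;0 148 -193 -2 -0.53;0 148 -193 -2 -0.53;0 148 -193 -2 -0.53;0 148 -193 -2 -0.53",
)

```text
t: 0.65
tool_pos: [0.2804, -0.3279, 0.2452]
orientation: [-2.837, -1.349, -0.0]
force: [0.7, 0.4, -0.0]
opening: 0.0932
gripper_force: 0.0
```

>>> arm_command(
  increments="0 214 -85 0 -0.53;0 214 -85 0 -0.53;0 214 -85 0 -0.53;0 214 -85 0 -0.53;0 214 -85 0 -0.53",
)

```text
t: 1.15
tool_pos: [0.3502, -0.1079, 0.2456]
orientation: [2.383, 2.047, 0.001]
force: [0.6, -0.2, -0.7]
opening: 0.0928
gripper_force: 0.0
```

>>> arm_command(
  increments="0.57 229 30 45 -0.54;0.57 229 30 45 -0.54;0.57 229 30 45 -0.54;0.57 229 30 45 -0.54;0.57 229 30 45 -0.54",
)

```text
t: 1.65
tool_pos: [0.415, 0.1137, 0.1999]
orientation: [-1.75, -2.609, -0.0]
force: [-0.4, 0.1, -0.3]
opening: 0.0578
gripper_force: 0.0
```

```bash
python3 - <<'E'
from h import *
np.set_printoptions(suppress=True,precision=4)
im=snap('wrist','w1'); s=robot.read_state(); print(s['t'],tool()[0],yaw()-YR,s['opening'],s['q']); print(proj('wrist',lid(.08,0)))
h=lid(.08); plan([(*h,YR+np.pi/2)])
E
```

```text
1.7 [0.4152 0.1168 0.1988] 1.5763245053205726 0.053577694969114624 [ 0.1528 -0.3194  1.9916  0.0029  1.4702 -0.2351]
(np.float64(275.206565286581), np.float64(220.88919704821845))
[-5.2 -1.5 91.2] 0.006
```

View pics/w1.png

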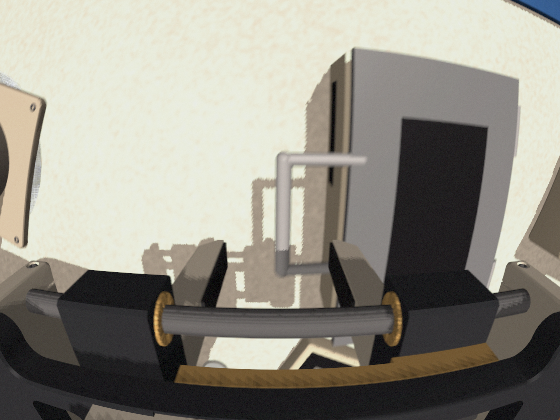

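The wrist view shows the bar along column 283, rows 155–270, with its middle near (283,213). The fingers straddle it once I lower.

```bash
python3 - <<'E'
from h import *
np.set_printoptions(suppress=True,precision=4)
for z in (.09,.102): 
    a,b=onz('wrist',283,158,z),onz('wrist',283,268,z); print(a,b,(a+b)/2,np.arctan2(-(a-b)[0],(a-b)[1]))
E
```

```text
[0.4034 0.1578 0.09  ] [0.4398 0.0699 0.09  ] [0.4216 0.1139 0.09  ] 0.39260997419767224
[0.4026 0.1593 0.102 ] [0.4372 0.0757 0.102 ] [0.4199 0.1175 0.102 ] 0.392609974197672
```

>>> arm_command(
  increments="0.57 2 3 0 0;0.57 2 3 45 0;0.57 2 3 70 0;0.57 2 3 92 0;0.57 2 3 92 0",
  grip_force=20,
)

```text
t: 2.2
tool_pos: [0.4148, 0.1123, 0.1056]
orientation: [-1.756, -2.6, 0.007]
force: [-1.3, -0.4, 0.1]
opening: 0.0401
gripper_force: 0.0
```

>>> arm_command(
  increments="1 0 0 0 0;1 0 0 0 0;1 0 0 0 0;1 0 0 0 0;1 0 0 0 0",
)

```text
t: 2.7
tool_pos: [0.418, 0.1138, 0.1096]
orientation: [1.756, 2.603, 0.002]
force: [2.3, -0.8, 1.2]
opening: 0.0115
gripper_force: 20.0
```

```bash
python3 - <<'E'
from h import *
np.set_printoptions(suppress=True,precision=4)
snap('wrist','w2'); s=robot.read_state(); print(s['t'],tool()[0],s['opening'],s['gripper_force'],s['force'])
E
```

```text
2.75 [0.418  0.1138 0.1095] 0.01086497211181437 19.99996393918991 [ 0.9358 -0.3552  1.3917]
```

```bash
sed -i 's/H=np.array(\[.619,.193/H=np.array([.621,.195/' h.py; python3 - <<'E'
import numpy as np
a=np.linspace(.107,1.828,16)
for k in range(0,15,5):
    print([ (round(220*(np.cos(a[k])-np.cos(x))),round(-220*(np.sin(x)-np.sin(a[k])))) for x in a[k+1:k+6]])
E
```

```text
[(4, -25), (11, -49), (21, -72), (33, -94), (48, -115)]
[(17, -19), (36, -35), (57, -50), (79, -61), (103, -71)]
[(24, -6), (49, -10), (75, -11), (100, -9), (124, -4)]
```

>>> arm_command(
  increments="1 0 4 -25 0;1 0 11 -49 0;1 0 21 -72 0;1 0 33 -94 0;1 0 48 -115 0",
)

```text
t: 3.25
tool_pos: [0.4616, 0.1312, 0.2237]
orientation: [-1.757, -2.604, 0.003]
force: [5.9, -1.2, -9.1]
opening: 0.0112
gripper_force: 20.0
```

>>> arm_command(
  increments="1 0 17 -19 0;1 0 36 -35 0;1 0 57 -50 0;1 0 79 -61 0;1 0 103 -71 0",
)

```text
t: 3.75
tool_pos: [0.5576, 0.1696, 0.2963]
orientation: [1.757, 2.603, -0.003]
force: [-3.5, -5.8, 3.3]
opening: 0.0111
gripper_force: 20.0
```

>>> arm_command(
  increments="1 0 24 -6 0;1 0 49 -10 0;1 0 75 -11 0;1 0 100 -9 0;1 0 124 -4 0",
)

```text
t: 4.25
tool_pos: [0.6727, 0.2159, 0.2993]
orientation: [1.758, 2.603, -0.003]
force: [-44.7, -19.1, 30.7]
opening: 0.0138
gripper_force: 20.7
```

>>> arm_command(
  increments="1 0 0 0 0;1 0 2 0 0;1 0 4 1 0;1 0 4 1 0;1 0 4 1 0",
)

```text
t: 4.75
tool_pos: [0.6713, 0.2157, 0.2965]
orientation: [-1.754, -2.597, 0.018]
force: [-27.9, -12.8, 8.2]
opening: 0.0116
gripper_force: 20.0
```

```bash
python3 - <<'E'
from h import *
np.set_printoptions(suppress=True,precision=4)
snap('side','s3'); s=robot.read_state(); p=tool()[0];print(s['t'],p,s['opening'],s['gripper_force'],s['force'])
d=p-[0,0,.006]-H; print(d@XR, d[2], np.arctan2(d[2],-d@XR)-.018)
E
```

```text
4.8 [0.6713 0.2156 0.2965] 0.011195349220249399 19.99608524143696 [-26.4523 -13.3126   6.8701]
0.05440646627041435 0.210459677952181 1.805770608300365
```

View pics/s3.png

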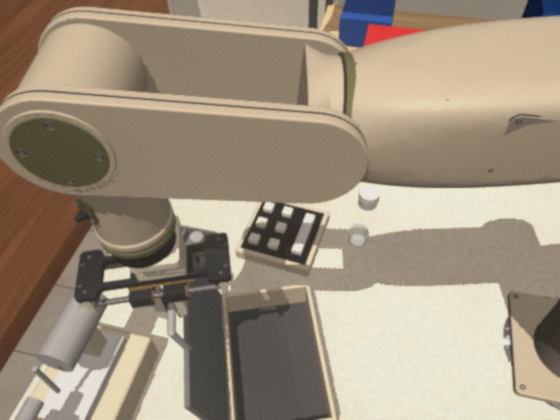

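The side view shows the lid leaning back at the stop, with the reaction force confirming it, and the well empty.

```bash
python3 - <<'E'
from h import *
np.set_printoptions(suppress=True,precision=4)
print(onz('side',171,240,.19),onz('scene',371,191,.19),tri((371,191),(171,240)))
E
```

```text
[0.762  0.0424 0.19  ] [0.765  0.0328 0.19  ] (array([0.7637, 0.038 , 0.184 ]), np.float64(0.0025480008125837975))
```

>>> arm_command(
  increments="1 0 -4 0 0;0.5 0 -4 0 0;0.4 0 -4 0 0;0.4 0 -4 0 0;0.4 0 -4 0 0",
)

```text
t: 5.3
tool_pos: [0.6724, 0.2171, 0.2977]
orientation: [1.756, 2.605, 0.001]
force: [-0.4, 0.6, 0.0]
opening: 0.0386
gripper_force: 0.0
```

```bash
python3 - <<'E'
from h import *
np.set_printoptions(suppress=True,precision=4)
print('turq',onz('scene',240,268,.042),'blue',onz('scene',127,275,.042),'jar',onz('scene',208,293,.08))
plan([(.672,.217,.355,1.953),(.58,.0,.34,1.45),(.50,-.16,.25,1.0),(.426,-.293,.14,.8)],p0=[.672,.217,.2975],y0=1.953)
E
```

```text
turq [ 0.6558 -0.2979  0.042 ] blue [ 0.487  -0.5244  0.042 ] jar [ 0.6757 -0.4032  0.08  ]
[  0.    0.  -57.5] -0.0
[-167.  -166.3   15. ] 0.503
[-168.5  -60.1   90. ] 0.45
[-151.9    9.6  110. ] 0.2
```

>>> arm_command(
  increments="0.4 0 0 -25 0;0.3 0 0 -58 0;0.3 0 0 -58 0",
)

```text
t: 5.6
tool_pos: [0.6737, 0.2173, 0.3622]
orientation: [1.753, 2.6, 0.011]
force: [0.3, -1.1, 0.8]
opening: 0.0625
gripper_force: 0.0
```

>>> arm_command(
  increments="0 -167 -166 15 0.5;0 -167 -166 15 0.5;0 -167 -166 15 0.5;0 -167 -166 15 0.5;0 -167 -166 15 0.5",
)

```text
t: 6.1
tool_pos: [0.5797, -0.0026, 0.3404]
orientation: [2.349, 2.085, -0.0]
force: [0.5, -0.6, -0.0]
opening: 0.0925
gripper_force: 0.0
```

>>> arm_command(
  increments="0 -168 -60 90 0.45;0 -168 -60 90 0.45;0 -168 -60 90 0.45;0 -168 -60 90 0.45;0 -168 -60 90 0.45",
)

```text
t: 6.6
tool_pos: [0.4981, -0.1636, 0.2466]
orientation: [-2.754, -1.504, 0.008]
force: [0.7, 0.2, -0.2]
opening: 0.0929
gripper_force: 0.0
```

>>> arm_command(
  increments="0 -152 10 110 0.2;0 -152 10 110 0.2;0 -152 10 110 0.2;0 -152 10 110 0.2;0 -152 10 110 0.2",
)

```text
t: 7.1
tool_pos: [0.4259, -0.2947, 0.1372]
orientation: [-2.888, -1.225, 0.005]
force: [-0.5, 0.9, -0.3]
opening: 0.0929
gripper_force: 0.0
```

```bash
python3 - <<'E'
from h import *
np.set_printoptions(suppress=True,precision=4)
a=snap('wrist','w4');b=snap('side','s4');c=snap('scene','sc4')
P=dict(A=(.426,-.293,.042),B=(.536,-.339,.042),C=(.536,-.439,.042))
for k,p in P.items(): print(k,[np.round(proj(n,p)) for n in ('wrist','side','scene')])
s=robot.read_state(); print(s['t'],tool()[0],yaw(),s['opening'])
o=np.hstack([cv2.resize(a,(400,300)),cv2.resize(b,(400,300))]); q=np.hstack([cv2.resize(c,(400,300)),cv2.resize(c[80:290,100:380],(400,300))])
cv2.imwrite('pics/m4.png',np.vstack([o,q]))
E
```

```text
A [array([273., 216.]), array([368., 191.]), array([191., 211.])]
B [array([413., 164.]), array([326., 170.]), array([200., 246.])]
C [array([469., 245.]), array([333., 143.]), array([167., 268.])]
7.25 [ 0.4298 -0.2935  0.1416] 0.8048548252689506 0.09308108046441126
```

View pics/m4.png

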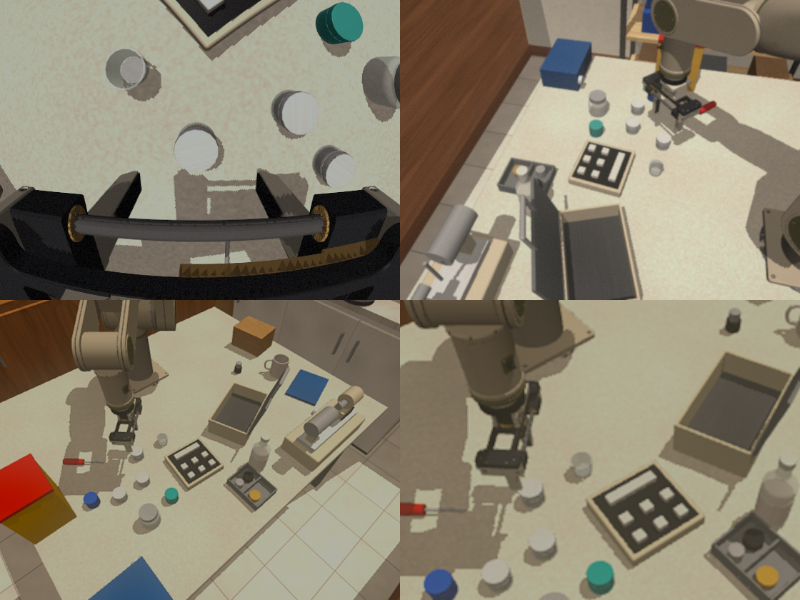

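The wrist view shows pot A at full-size (274,209), B at (417,158) and C at (476,235). The open pot is at (176,98). The lid rests open.

```bash
python3 - <<'E'
from h import *
np.set_printoptions(suppress=True,precision=4)
for p in [(274,209),(417,158),(476,235),(178,98)]: print(onz('wrist',*p,.042))
im=cv2.imread('pics/w4.png'); hsv=cv2.cvtColor(im,cv2.COLOR_BGR2HSV)
m=((hsv[...,1]<25)&(hsv[...,2]>150)).astype(np.uint8); k,_,st,ce=cv2.connectedComponentsWithStats(m)
for i in range(1,k):
    if st[i,4]>400: print(st[i],ce[i],onz('wrist',*ce[i],.042))
E
```

```text
[ 0.4306 -0.2889  0.042 ]
[ 0.542  -0.3374  0.042 ]
[ 0.5466 -0.4363  0.042 ]
[ 0.4391 -0.1759  0.042 ]
[ 395  127   57   61 2543] [421.9273 158.2536] [ 0.5452 -0.3406  0.042 ]
[ 242  182   63   65 2921] [273.8744 211.5324] [ 0.4291 -0.2904  0.042 ]
[ 456  213   44   57 1602] [477.2085 240.4988] [ 0.5447 -0.4423  0.042 ]
[202 258  42  36 534] [223.8633 275.8464] [ 0.3581 -0.3023  0.042 ]
```

>>> arm_command(
  increments="0 0 -3 40 0;0 0 -3 75 0;0 0 -3 106 0;0 0 -3 106 0;0 0 -3 106 0",
  grip_force=15,
)

```text
t: 7.75
tool_pos: [0.4278, -0.2912, 0.0359]
orientation: [2.889, 1.233, 0.001]
force: [-0.1, 0.5, -0.4]
opening: 0.093
gripper_force: 0.0
```

>>> arm_command(
  increments="1 0 0 0 0;1 0 0 0 0;1 0 0 0 0;1 0 0 0 0;1 0 0 0 0",
)

```text
t: 8.25
tool_pos: [0.4267, -0.292, 0.035]
orientation: [2.89, 1.23, 0.0]
force: [-0.9, 0.1, 0.4]
opening: 0.0577
gripper_force: 0.0
```

>>> arm_command(
  increments="1 0 0 0 0;1 0 0 -40 0;1 0 0 -80 0;1 0 0 -110 0;1 0 0 -110 0",
)

```text
t: 8.75
tool_pos: [0.429, -0.2938, 0.1499]
orientation: [2.884, 1.227, 0.006]
force: [1.1, -0.1, -1.1]
opening: 0.0487
gripper_force: 15.0
```

```bash
python3 - <<'E'
from h import *
np.set_printoptions(suppress=True,precision=4)
s=robot.read_state(); p=tool()[0]; print(s['t'],p,s['opening'],s['gripper_force'],s['force'])
C=H-XR*.085; YV=np.array([-XR[1],XR[0],0])
for x,y in ((-.035,-.06),(.035,0),(-.035,.06)): print((C+XR*x+YV*y)[:2])
a=(C+XR*-.035+YV*-.06)
plan([(.46,-.08,.17,.45),(a[0],a[1],.17,.382),(a[0],a[1],.062,.382)])
E
```

```text
8.75 [ 0.429  -0.2938  0.1499] 0.04872648394103886 14.999858289957047 [ 1.1211 -0.1174 -1.1025]
[0.532  0.0946]
[0.5746 0.1764]
[0.4873 0.2059]
[ 175.6 -125.9  -20.1] 0.355
[ 140.8 -125.9   -0. ] 0.068
[  0.   0. 108.] -0.0
```

>>> arm_command(
  increments="1 176 -126 -20 0.35;1 176 -126 -20 0.35;1 176 -126 -20 0.35;1 176 -126 -20 0.35;1 176 -126 -20 0.35",
)

```text
t: 9.25
tool_pos: [0.4571, -0.0742, 0.1635]
orientation: [-3.058, -0.71, 0.002]
force: [-0.1, -0.9, -0.9]
opening: 0.0488
gripper_force: 15.0
```

>>> arm_command(
  increments="1 141 -126 0 0.07;1 141 -126 0 0.07;1 141 -126 0 0.07;1 141 -126 0 0.07;1 141 -126 0 0.07",
)

```text
t: 9.75
tool_pos: [0.5292, 0.1018, 0.1629]
orientation: [-3.081, -0.607, 0.002]
force: [-1.4, 0.4, -1.0]
opening: 0.0484
gripper_force: 15.0
```

>>> arm_command(
  increments="1 0 0 0 0;1 0 0 0 0",
)

```text
t: 9.95
tool_pos: [0.5282, 0.0968, 0.1634]
orientation: [3.084, 0.6, -0.003]
force: [0.3, -0.0, -2.6]
opening: 0.0485
gripper_force: 15.0
```

```bash
python3 - <<'E'
from h import *
np.set_printoptions(suppress=True,precision=4)
s=robot.read_state(); p=tool()[0]; print(s['t'],p,yaw(),s['opening'],s['gripper_force'],s['force'])
plan([(.532,.0946,.057,.382)]); snap('wrist','w5')
E
```

```text
9.95 [0.5282 0.0968 0.1634] 0.38443112522398093 0.04848793449097984 14.999801069498062 [ 0.3434 -0.0135 -2.6009]
[  2.7   3.4 106.4] 0.002
```

View pics/w5.png

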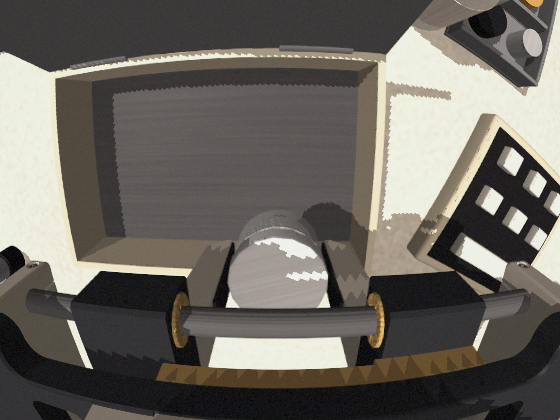

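The well shows in the wrist view, with rim corners near (386,58), (54,76) and (75,264). I check the placing point against them.

```bash
python3 - <<'E'
from h import *
np.set_printoptions(suppress=True,precision=4)
C=H-XR*.085; YV=np.array([-XR[1],XR[0],0])
for p in [(386,58),(54,76),(75,264),(372,262)]:
    q=onz('wrist',*p,.08)-C; print(q@XR,q@YV)
E
```

```text
0.0823612497601475 -0.1331157324980218
0.0821575289557137 0.12361973918698421
-0.08236112018345751 0.12669490253958982
-0.07345044533480316 -0.13232982593623216
```

>>> arm_command(
  increments="1 3 3 40 0;1 3 3 75 0;1 3 3 103 0;1 3 3 107 0;1 3 3 107 0",
)

```text
t: 10.5
tool_pos: [0.5324, 0.0949, 0.0574]
orientation: [-3.084, -0.598, 0.003]
force: [-0.6, -0.9, -2.0]
opening: 0.0478
gripper_force: 15.0
```

>>> arm_command(
  increments="1 0 0 0 0;0.8 0 0 0 0;0.35 0 0 0 0;0.35 0 0 0 0;0.35 0 0 0 0",
)

```text
t: 11.0
tool_pos: [0.5334, 0.096, 0.0583]
orientation: [3.083, 0.601, 0.002]
force: [-0.1, -1.0, 0.1]
opening: 0.06
gripper_force: 0.0
```

>>> arm_command(
  increments="0.35 0 0 -40 0;0.35 0 0 -80 0;0.35 0 0 -110 0;0.35 0 0 -110 0",
)

```text
t: 11.4
tool_pos: [0.5364, 0.0963, 0.1737]
orientation: [3.083, 0.601, 0.015]
force: [1.2, -0.2, 0.2]
opening: 0.0603
gripper_force: 0.0
```

```bash
python3 - <<'E'
from h import *
np.set_printoptions(suppress=True,precision=4)
s=robot.read_state(); p=tool()[0]; print(s['t'],p,yaw(),s['opening'],s['gripper_force'],s['force'])
# look at B, C again from scene/side
for n in ('side','scene'):
    im=snap(n,n+'5'); hsv=cv2.cvtColor(im,cv2.COLOR_BGR2HSV)
    m=((hsv[...,1]<32)&(hsv[...,2]>120)).astype(np.uint8); k,_,st,ce=cv2.connectedComponentsWithStats(m)
    for q in [(.538,-.339,.042),(.538,-.440,.042),(.426,-.293,.042)]:
        u=np.array(proj(n,q)); 
        for i in range(1,k):
            if st[i,4]>30 and np.linalg.norm(ce[i]-u)<30 and st[i,4]<800: print(n,q[:2],u.round(),st[i],onz(n,*ce[i],.042))
plan([(.50,-.12,.17,-.2),(.538,-.339,.14,-.785)])
E
```

```text
11.4 [0.5364 0.0963 0.1737] 0.3849985378362247 0.06032929383206958 0.0 [ 1.1994 -0.1546  0.1774]
scene (0.538, -0.339) [200. 246.] [191 241  18  15 163] [ 0.542  -0.3432  0.042 ]
scene (0.538, -0.44) [167. 269.] [158 262  19  15 182] [ 0.5378 -0.4425  0.042 ]
[-112.3  187.6   -1.5] 0.585
[ 80.8 207.1  30. ] 0.585
```

>>> arm_command(
  increments="0 -112 188 -2 0.58;0 -112 188 -2 0.58;0 -112 188 -2 0.58;0 -112 188 -2 0.58;0 -112 188 -2 0.58",
)

```text
t: 12.0
tool_pos: [0.4977, -0.1238, 0.1676]
orientation: [3.125, -0.318, -0.005]
force: [0.1, 1.0, 0.6]
opening: 0.0922
gripper_force: 0.0
```

>>> arm_command(
  increments="0 81 207 30 0.58;0 81 207 30 0.58;0 81 207 30 0.58;0 81 207 30 0.58;0 81 207 30 0.58",
)

```text
t: 12.5
tool_pos: [0.5374, -0.3422, 0.1362]
orientation: [-2.904, 1.198, 0.006]
force: [-0.1, 1.5, -0.1]
opening: 0.0928
gripper_force: 0.0
```

>>> arm_command(
  increments="0 0 0 0 0;0 0 0 0 0",
)

```text
t: 12.7
tool_pos: [0.5379, -0.3385, 0.1372]
orientation: [-2.907, 1.188, 0.006]
force: [-1.0, 0.0, -0.0]
opening: 0.0931
gripper_force: 0.0
```

```bash
cat >> h.py <<'E'
def caps(f):
    im=snap('wrist',f); hsv=cv2.cvtColor(im,cv2.COLOR_BGR2HSV)
    m=((hsv[...,1]<25)&(hsv[...,2]>150)).astype(np.uint8); k,_,st,ce=cv2.connectedComponentsWithStats(m)
    for i in range(1,k):
        if 900<st[i,4]<6000: print(st[i],ce[i].round(),onz('wrist',*ce[i],.042))
E
python3 - <<'E'
from h import *
np.set_printoptions(suppress=True,precision=4)
s=robot.read_state(); p=tool()[0]; print(s['t'],p,yaw(),s['opening'],proj('wrist',(.54,-.339,.042)),proj('wrist',(.54,-.44,.042)))
caps('w6')
plan([(.54,-.339,.034,-.785)])
E
```

```text
12.7 [ 0.5379 -0.3385  0.1372] -0.775962559034312 0.09307132656884796 (np.float64(276.54734705281334), np.float64(212.22452319126072)) (np.float64(373.5953001406579), np.float64(121.28031563448836))
[ 145    0   97   48 3542] [193.  20.] [ 0.6893 -0.3978  0.042 ]
[ 245  199   66   43 1927] [279. 220.] [ 0.5344 -0.3349  0.042 ]
[  2.   -0.4 103.9] 0.01
```

View pics/w6.png

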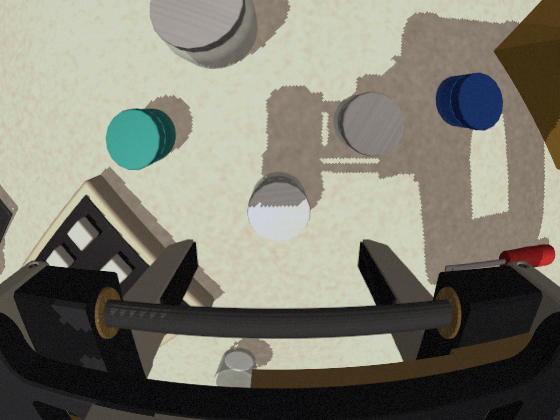

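The wrist view shows B centred at (279,211), between the open fingers, with C at (370,124). The keypad corner is clear of the fingers.

>>> arm_command(
  increments="0 2 -2 40 0;0 2 -2 75 0;0 2 -2 103 0;0 2 -2 103 0;1 2 -2 103 0",
)

```text
t: 13.25
tool_pos: [0.5418, -0.3377, 0.0368]
orientation: [-2.909, 1.185, 0.002]
force: [0.3, -0.2, 1.0]
opening: 0.0887
gripper_force: 0.0
```

>>> arm_command(
  increments="1 0 0 0 0;1 0 0 0 0;1 0 0 0 0;1 0 0 0 0;1 0 0 0 0",
)

```text
t: 13.75
tool_pos: [0.542, -0.3395, 0.0372]
orientation: [2.908, -1.187, 0.001]
force: [-0.8, -0.2, 0.9]
opening: 0.0497
gripper_force: 0.6
```

>>> arm_command(
  increments="1 0 0 0 0;1 0 0 -40 0;1 0 0 -80 0;1 0 0 -115 0;1 0 0 -115 0",
)

```text
t: 14.25
tool_pos: [0.5449, -0.3413, 0.1586]
orientation: [2.906, -1.187, 0.016]
force: [1.6, -0.0, -0.8]
opening: 0.0488
gripper_force: 15.0
```

```bash
python3 - <<'E'
from h import *
np.set_printoptions(suppress=True,precision=4)
s=robot.read_state(); p=tool()[0]; print(s['t'],p,s['opening'],s['gripper_force'],s['force'])
plan([(.51,-.14,.18,-.2),(.56,.06,.18,.382),(.5746,.1764,.17,.382)])
E
```

```text
14.25 [ 0.5449 -0.3413  0.1586] 0.048769526600110295 14.999921768903732 [ 1.5723 -0.0333 -0.8246]
[-165.8 -119.3  -21.4] -0.575
[   9.3 -205.9   -0. ] -0.582
[  56.9 -102.6   10. ] -0.0
```

>>> arm_command(
  increments="1 -166 -119 -21 -0.57;1 -166 -119 -21 -0.57;1 -166 -119 -21 -0.57;1 -166 -119 -21 -0.57;1 -166 -119 -21 -0.57",
)

```text
t: 14.75
tool_pos: [0.5054, -0.1331, 0.1719]
orientation: [-3.124, 0.309, 0.002]
force: [-0.2, 0.3, -0.6]
opening: 0.0485
gripper_force: 15.0
```

>>> arm_command(
  increments="1 9 -206 0 -0.58;1 9 -206 0 -0.58;1 9 -206 0 -0.58;1 9 -206 0 -0.58;1 9 -206 0 -0.58",
)

```text
t: 15.25
tool_pos: [0.5577, 0.0666, 0.1716]
orientation: [-3.082, -0.597, 0.001]
force: [-0.0, -1.0, -1.2]
opening: 0.0487
gripper_force: 15.0
```

>>> arm_command(
  increments="1 57 -103 10 0;1 57 -103 10 0;1 57 -103 10 0;1 57 -103 10 0;1 57 -103 10 0",
)

```text
t: 15.75
tool_pos: [0.5725, 0.1776, 0.1618]
orientation: [3.086, 0.585, -0.002]
force: [-0.4, -0.7, -1.3]
opening: 0.0485
gripper_force: 15.0
```

```bash
python3 - <<'E'
from h import *
np.set_printoptions(suppress=True,precision=4)
s=robot.read_state(); p=tool()[0]; print(s['t'],p,yaw(),s['opening'],s['gripper_force'],s['force'])
plan([(.5746,.1764,.0585,.382)]); snap('wrist','w7')
E
```

```text
15.75 [0.5725 0.1776 0.1618] 0.3744881779511342 0.04845826183721425 14.999796599149704 [-0.374  -0.6596 -1.2859]
[  1.5   1.8 103.3] -0.008
```

View pics/w7.png

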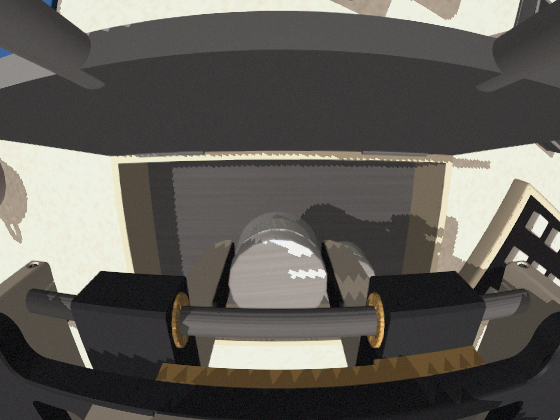

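The camera would come close to the lid at this spot, so I put B at the front-left spot instead and keep the middle for C.

```bash
python3 - <<'E'
from h import *
np.set_printoptions(suppress=True,precision=4)
C=H-XR*.085; YV=np.array([-XR[1],XR[0],0])
b=C+XR*-.035+YV*.056; c=C+XR*.005+YV*-.002; print(b,c)
plan([(b[0],b[1],.165,.382)])
E
```

```text
[0.4888 0.2022 0.08  ] [0.5475 0.1633 0.08  ]
[-68.9 -54.   -2.9] -0.008
```

>>> arm_command(
  increments="1 -69 -54 0 0;1 -69 -54 0 0;1 -69 -54 0 0;1 -69 -54 0 0",
)

```text
t: 16.2
tool_pos: [0.4887, 0.2023, 0.1629]
orientation: [3.086, 0.583, 0.001]
force: [0.4, -0.6, -0.6]
opening: 0.0488
gripper_force: 15.0
```

>>> arm_command(
  increments="1 0 0 40 0;1 0 0 75 0;1 0 0 100 0;1 0 0 105 0;1 0 0 105 0",
)

```text
t: 16.7
tool_pos: [0.4896, 0.2023, 0.0575]
orientation: [3.087, 0.582, -0.001]
force: [-0.1, 0.1, -0.5]
opening: 0.0486
gripper_force: 15.0
```

```bash
python3 - <<'E'
from h import *
s=robot.read_state(); print(s['t'],tool()[0],s['force'])
plan([(.4888,.2022,.0585,.382)])
E
```

```text
16.7 [0.48956643 0.20227803 0.05745256] [-0.08987759  0.14394149 -0.45139352]
[-0.7 -0.2 -1. ] -0.009
```

>>> arm_command(
  increments="0.8 0 0 -1 0;0.38 0 0 -1 0;0.38 0 0 -1 0;0.38 0 0 -1 0;0.38 0 0 -1 0",
)

```text
t: 17.2
tool_pos: [0.489, 0.2036, 0.059]
orientation: [-3.087, -0.585, -0.001]
force: [-0.0, 0.4, -0.2]
opening: 0.0572
gripper_force: 0.0
```

>>> arm_command(
  increments="0.38 0 0 -40 0;0.38 0 0 -80 0;0.38 0 0 -120 0;0.38 0 0 -120 0;0.38 0 0 -120 0",
)

```text
t: 17.7
tool_pos: [0.4896, 0.2039, 0.1801]
orientation: [-3.086, -0.585, -0.005]
force: [0.3, -0.1, -1.2]
opening: 0.0579
gripper_force: 0.0
```

```bash
python3 - <<'E'
from h import *
np.set_printoptions(suppress=True,precision=4)
s=robot.read_state(); p=tool()[0]; print(s['t'],p,yaw(),s['opening'],s['gripper_force'],s['force'])
snap('wrist','w8')
plan([(.46,-.03,.18,.6),(.50,-.24,.16,.8),(.54,-.44,.14,1.01)])
for n in ('scene',):
    im=snap(n,n+'8'); hsv=cv2.cvtColor(im,cv2.COLOR_BGR2HSV)
    m=((hsv[...,1]<32)&(hsv[...,2]>120)).astype(np.uint8); k,_,st,ce=cv2.connectedComponentsWithStats(m)
    for i in range(1,k):
        if 80<st[i,4]<400 and 100<ce[i][0]<330 and ce[i][1]>190: print(st[i],onz(n,*ce[i],.042))
E
```

```text
17.7 [0.4896 0.2039 0.1801] 0.37496663885011955 0.057891285914735933 0.0 [ 0.3289 -0.1465 -1.1827]
[-112.1  206.9   -1.7] -0.225
[-85.6 195.9  20. ] -0.2
[-115.6  168.    20. ] -0.21
[158 262  19  16 191] [ 0.538  -0.4423  0.042 ]
```

>>> arm_command(
  increments="0.3 -112 207 -2 -0.22;0 -112 207 -2 -0.22;0 -112 207 -2 -0.22;0 -112 207 -2 -0.22;0 -112 207 -2 -0.22",
)

```text
t: 18.3
tool_pos: [0.4585, -0.0321, 0.1787]
orientation: [-3.003, -0.92, 0.005]
force: [-0.0, 0.4, 0.1]
opening: 0.091
gripper_force: 0.0
```

>>> arm_command(
  increments="0 -86 196 20 -0.2;0 -86 196 20 -0.2;0 -86 196 20 -0.2;0 -86 196 20 -0.2;0 -86 196 20 -0.2",
)

```text
t: 18.8
tool_pos: [0.4975, -0.2439, 0.1578]
orientation: [-2.896, -1.211, 0.004]
force: [-0.4, 1.1, 0.3]
opening: 0.0933
gripper_force: 0.0
```

>>> arm_command(
  increments="0 -116 168 20 -0.21;0 -116 168 20 -0.21;0 -116 168 20 -0.21;0 -116 168 20 -0.21;0 -116 168 20 -0.21",
)

```text
t: 19.3
tool_pos: [0.5351, -0.4448, 0.1347]
orientation: [-2.751, -1.505, 0.005]
force: [0.3, 0.8, -0.4]
opening: 0.093
gripper_force: 0.0
```

>>> arm_command(
  increments="0 0 0 0 0",
)

```text
t: 19.4
tool_pos: [0.536, -0.4413, 0.1368]
orientation: [-2.75, -1.507, 0.002]
force: [0.7, -0.3, 0.0]
opening: 0.0929
gripper_force: 0.0
```

```bash
python3 - <<'E'
from h import *
np.set_printoptions(suppress=True,precision=4)
s=robot.read_state(); p=tool()[0]; print(s['t'],p,yaw(),s['opening'],proj('wrist',(.539,-.44,.042)))
caps('w9'); plan([(.54,-.44,.036,1.01)])
a=cv2.imread('pics/w9.png');b=cv2.imread('pics/w8.png'); cv2.imwrite('pics/m9.png',np.hstack([cv2.resize(a,(400,300)),cv2.resize(b,(400,300))]))
E
```

```text
19.4 [ 0.536  -0.4413  0.1368] 1.0027358930390498 0.09291352533803958 (np.float64(280.4112331507235), np.float64(212.30676443149088))
[ 248  181   62   61 2897] [279. 210.] [ 0.5392 -0.4373  0.042 ]
[  1.9   2.8 102.1] -0.006
```

View pics/m9.png

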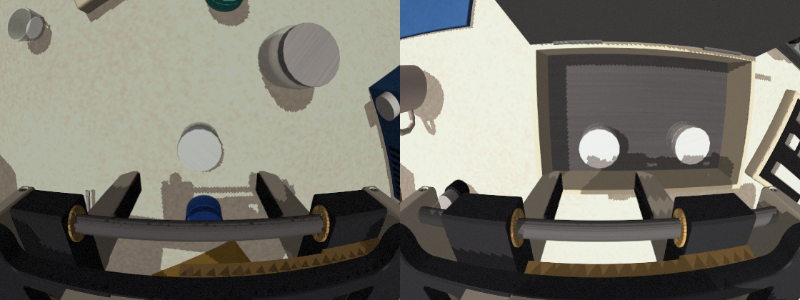

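The left panel shows C centred at full-size (279,210), between the fingers. The right panel shows pots A and B upright in the well.

>>> arm_command(
  increments="0 3 1 40 0;0 3 1 75 0;0 3 1 101 0;0 3 1 101 0;1 3 1 101 0",
)

```text
t: 19.95
tool_pos: [0.5402, -0.4375, 0.0402]
orientation: [-2.752, -1.514, 0.0]
force: [-0.4, -0.1, 0.4]
opening: 0.0885
gripper_force: 0.0
```

>>> arm_command(
  increments="1 0 0 0 0;1 0 0 0 0;1 0 0 0 0;1 0 0 0 0;1 0 0 0 0",
)

```text
t: 20.45
tool_pos: [0.5401, -0.4392, 0.04]
orientation: [2.753, 1.512, 0.0]
force: [-0.3, 0.8, 0.7]
opening: 0.0497
gripper_force: 0.5
```

>>> arm_command(
  increments="1 0 0 0 0;1 0 0 -40 0;1 0 0 -80 0;1 0 0 -130 0;1 0 0 -130 0",
)

```text
t: 20.95
tool_pos: [0.5434, -0.4422, 0.1797]
orientation: [2.742, 1.506, 0.007]
force: [1.3, -0.7, 0.4]
opening: 0.0484
gripper_force: 15.0
```

```bash
python3 - <<'E'
from h import *
np.set_printoptions(suppress=True,precision=4)
s=robot.read_state(); p=tool()[0]; print(s['t'],p,s['opening'],s['gripper_force'],s['force'])
plan([(.50,-.23,.18,.8),(.49,0,.18,.6),(.5475,.163,.17,.382)])
E
```

```text
20.95 [ 0.5434 -0.4422  0.1797] 0.048385301405375246 14.999916851520538 [ 1.2737 -0.6581  0.4472]
[ 155.8 -150.5   -0.3] 0.205
[ 158.  -167.4   -0. ] 0.2
[ 139.5 -102.1   10. ] 0.218
```

>>> arm_command(
  increments="1 156 -150 0 0.2;1 156 -150 0 0.2;1 156 -150 0 0.2;1 156 -150 0 0.2;1 156 -150 0 0.2",
)

```text
t: 21.45
tool_pos: [0.4959, -0.2229, 0.1688]
orientation: [-2.887, -1.233, 0.001]
force: [0.3, 0.0, -0.7]
opening: 0.0484
gripper_force: 15.0
```

>>> arm_command(
  increments="1 158 -167 0 0.2;1 158 -167 0 0.2;1 158 -167 0 0.2;1 158 -167 0 0.2;1 158 -167 0 0.2",
)

```text
t: 21.95
tool_pos: [0.4861, 0.0052, 0.1697]
orientation: [-2.998, -0.937, -0.001]
force: [0.5, -0.5, -1.1]
opening: 0.049
gripper_force: 15.0
```

>>> arm_command(
  increments="1 140 -102 10 0.22;1 140 -102 10 0.22;1 140 -102 10 0.22;1 140 -102 10 0.22;1 140 -102 10 0.22",
)

```text
t: 22.45
tool_pos: [0.5442, 0.1695, 0.1591]
orientation: [-3.082, -0.606, -0.0]
force: [-0.7, -0.9, -2.0]
opening: 0.0484
gripper_force: 15.0
```

```bash
python3 - <<'E'
from h import *
np.set_printoptions(suppress=True,precision=4)
s=robot.read_state(); p=tool()[0]; print(s['t'],p,yaw(),s['opening'],s['force'])
plan([(.5475,.163,.0615,.382)])
E
```

```text
22.45 [0.5442 0.1695 0.1591] 0.388310221864925 0.04835279738172357 [-0.6753 -0.8763 -1.9689]
[ 0.6  7.3 97.6] 0.006
```

>>> arm_command(
  increments="1 2 2 0 0;1 2 2 20 0;1 2 2 40 0;1 2 2 40 0",
)

```text
t: 22.85
tool_pos: [0.544, 0.163, 0.1165]
orientation: [3.084, 0.598, -0.009]
force: [-0.5, -1.0, -1.6]
opening: 0.0486
gripper_force: 15.0
```

```bash
python3 - <<'E'
from h import *
np.set_printoptions(suppress=True,precision=4)
s=robot.read_state(); p=tool()[0]; print(s['t'],p,yaw(),s['opening'],s['force'])
plan([(.5475,.163,.0615,.382)])
E
```

```text
22.85 [0.544  0.163  0.1165] 0.3830648349353559 0.04858950522114554 [-0.5239 -1.0164 -1.6015]
[ 3.2  1.3 55. ] 0.001
```

>>> arm_command(
  increments="1 4 2 0 0;1 4 2 30 0;1 4 2 52 0;1 4 2 56 0;1 4 2 56 0",
)

```text
t: 23.35
tool_pos: [0.5508, 0.1643, 0.0642]
orientation: [3.084, 0.6, -0.0]
force: [0.6, -0.4, -0.3]
opening: 0.0486
gripper_force: 15.0
```

>>> arm_command(
  increments="0.8 0 0 0 0;0.42 0 0 0 0;0.42 0 0 0 0;0.42 0 0 0 0;0.42 0 0 0 0",
)

```text
t: 23.85
tool_pos: [0.5507, 0.1648, 0.0641]
orientation: [3.084, 0.601, 0.001]
force: [-0.1, 0.2, 0.4]
opening: 0.0539
gripper_force: 0.0
```

>>> arm_command(
  increments="0.42 0 0 -40 0;0.42 0 0 -70 0;0.42 0 0 -100 0;0.42 -50 0 -120 0;0.42 -50 0 -120 0",
)

```text
t: 24.35
tool_pos: [0.5021, 0.1453, 0.1856]
orientation: [3.083, 0.601, 0.001]
force: [0.2, 0.2, 1.0]
opening: 0.054
gripper_force: 0.0
```

```bash
python3 - <<'E'
from h import *
np.set_printoptions(suppress=True,precision=4)
s=robot.read_state(); p=tool()[0]; print(s['t'],p,yaw(),s['opening'],s['force'])
a=snap('wrist','w10'); b=snap('scene','sc10'); cv2.imwrite('pics/m10.png',np.hstack([cv2.resize(a,(400,300)),cv2.resize(b,(400,300))]))
E
```

```text
24.35 [0.5021 0.1453 0.1856] 0.3849229709637033 0.05397367383002393 [0.2038 0.2263 0.9754]
```

View pics/m10.png

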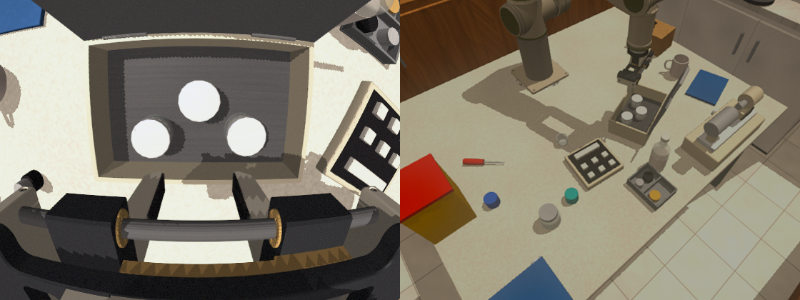

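The wrist view shows all three pots upright in the well, at half-size positions (199,101), (151,138) and (246,136). The scene view shows none left on the table.

```bash
python3 - <<'E'
from h import *
np.set_printoptions(suppress=True,precision=4)
plan([(.50,.145,.37,1.1),(.55,.165,.37,1.8),(.6724,.2171,.37,1.953),(.6724,.2171,.2975,1.953)])
E
```

```text
[  -4.    -0.7 -185.5] -0.715
[40.5 35.5 -0. ] -0.7
[ 22.9 131.   -0. ] -0.153
[ 0.   0.  72.5] -0.0
```

>>> arm_command(
  increments="0.42 0 0 -184 -0.71;0.42 0 0 -184 -0.71;0.42 0 0 -184 -0.71;0.42 0 0 -184 -0.71;0.42 0 0 -184 -0.71",
)

```text
t: 24.95
tool_pos: [0.5069, 0.1467, 0.374]
orientation: [2.675, 1.641, 0.015]
force: [0.9, -0.3, 0.4]
opening: 0.0539
gripper_force: 0.0
```

>>> arm_command(
  increments="0.42 40 36 0 -0.7;0.42 40 36 0 -0.7;0.42 40 36 0 -0.7;0.42 40 36 0 -0.7;0.42 40 36 0 -0.7",
)

```text
t: 25.45
tool_pos: [0.5555, 0.1654, 0.3662]
orientation: [-1.951, -2.461, 0.002]
force: [-1.3, 0.0, 0.8]
opening: 0.0537
gripper_force: 0.0
```

>>> arm_command(
  increments="0.42 23 131 0 -0.15;0.42 23 131 0 -0.15;0.42 23 131 0 -0.15;0.42 23 131 0 -0.15;0.42 23 131 0 -0.15",
)

```text
t: 25.95
tool_pos: [0.6779, 0.217, 0.3643]
orientation: [-1.768, -2.594, 0.005]
force: [-0.2, -0.1, 0.7]
opening: 0.054
gripper_force: 0.0
```

```bash
python3 - <<'E'
from h import *
np.set_printoptions(suppress=True,precision=4)
s=robot.read_state(); p=tool()[0]; print(s['t'],p,yaw(),s['opening'],s['force'])
plan([(.6724,.2171,.2975,1.953)]); snap('wrist','w11'); b=H+XR*.053; print(proj('wrist',(b[0],b[1],.293)))
E
```

```text
25.95 [0.6779 0.217  0.3643] 1.9450812828445623 0.05397404082859156 [-0.2495 -0.1057  0.6652]
[ 2.1 -5.1 66.8] -0.008
(np.float64(266.6310762362055), np.float64(223.83484004868714))
```

View pics/w11.png

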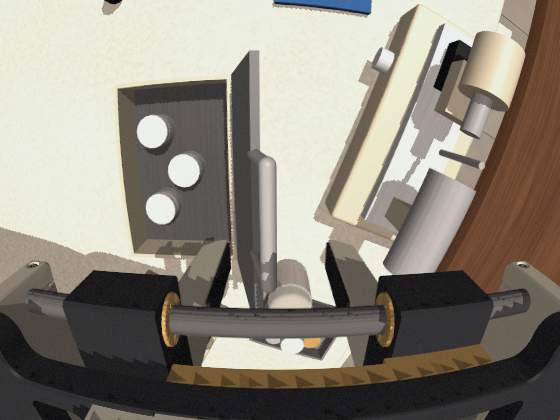

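The bar stands at column 267, between the fingers, where I expected it.

>>> arm_command(
  increments="0.42 2 -4 0 0;0.42 2 -4 30 0;0.42 2 -4 67 0;1 2 -4 68 0;1 2 -4 68 0",
  grip_force=20,
)

```text
t: 26.5
tool_pos: [0.6716, 0.2167, 0.3005]
orientation: [-1.77, -2.595, 0.001]
force: [-0.8, 0.4, 0.1]
opening: 0.0423
gripper_force: 0.0
```

>>> arm_command(
  increments="1 0 0 0 0;1 0 0 0 0;1 0 0 0 0;1 0 0 0 0;1 0 0 0 0",
)

```text
t: 27.0
tool_pos: [0.6709, 0.2162, 0.3017]
orientation: [-1.769, -2.594, 0.005]
force: [-15.3, -4.9, 9.3]
opening: 0.0112
gripper_force: 20.0
```

```bash
python3 - <<'E'
from h import *
np.set_printoptions(suppress=True,precision=4)
s=robot.read_state(); p=tool()[0]; print(s['t'],p,yaw(),s['opening'],s['gripper_force'],s['force'])
d=p-[0,0,.006]-H; print(d@XR,d[2])
a=np.linspace(1.818,.018,21)
for k in range(0,20,5):
    print([ (round(220*(np.cos(a[k])-np.cos(x))),round(-220*(np.sin(x)-np.sin(a[k])))) for x in a[k+1:k+6]])
E
```

```text
27.0 [0.6709 0.2162 0.3017] 1.9445907362092343 0.01123932799843502 20.000967532396317 [-15.2668  -4.8664   9.3001]
0.05415255248752382 0.21566515926334362
[(-19, -4), (-39, -6), (-59, -7), (-79, -5), (-98, -2)]
[(-19, 5), (-38, 11), (-56, 20), (-73, 29), (-89, 41)]
[(-15, 13), (-29, 27), (-42, 42), (-53, 58), (-63, 76)]
[(-8, 18), (-15, 37), (-19, 56), (-22, 76), (-24, 95)]
```

>>> arm_command(
  increments="1 0 -19 -4 0;1 0 -39 -6 0;1 0 -59 -7 0;1 0 -79 -5 0;1 0 -98 -2 0",
)

```text
t: 27.5
tool_pos: [0.5822, 0.1812, 0.3042]
orientation: [1.768, 2.592, 0.006]
force: [4.4, 1.1, 1.6]
opening: 0.0118
gripper_force: 20.0
```

>>> arm_command(
  increments="1 0 -19 5 0;1 0 -38 11 0;1 0 -56 20 0;1 0 -73 29 0;1 0 -89 41 0",
)

```text
t: 28.0
tool_pos: [0.4991, 0.1484, 0.2632]
orientation: [1.768, 2.593, 0.005]
force: [-2.5, -2.2, 10.1]
opening: 0.0113
gripper_force: 20.0
```

>>> arm_command(
  increments="1 0 -15 13 0;1 0 -29 27 0;1 0 -42 42 0;1 0 -53 58 0;1 0 -63 76 0",
)

```text
t: 28.5
tool_pos: [0.4394, 0.1248, 0.1858]
orientation: [1.769, 2.595, -0.001]
force: [-5.5, -4.6, 5.7]
opening: 0.0113
gripper_force: 20.0
```

>>> arm_command(
  increments="1 0 -8 18 0;1 0 -15 37 0;1 0 -19 56 0;1 0 -22 76 0;1 0 -23 90 0",
)

```text
t: 29.0
tool_pos: [0.4162, 0.1157, 0.0931]
orientation: [-1.768, -2.594, 0.008]
force: [-8.1, -9.2, 2.4]
opening: 0.0111
gripper_force: 20.0
```

```bash
python3 - <<'E'
from h import *
np.set_printoptions(suppress=True,precision=4)
s=robot.read_state(); p=tool()[0]; print(s['t'],p,yaw(),s['opening'],s['gripper_force'],s['force'])
d=p-[0,0,.006]-H; print(d@XR,d[2])
E
```

```text
29.0 [0.4162 0.1157 0.0931] 1.9447899570630065 0.011117110538792493 20.012467056512833 [-8.1001 -9.1823  2.3616]
-0.2195824069068745 0.007052903151655604
```

>>> arm_command(
  increments="0.8 0 0 0 0;0.57 0 0 0 0;0.57 0 0 0 0;0.57 0 0 0 0;0.57 0 0 -30 0",
)

```text
t: 29.5
tool_pos: [0.4161, 0.117, 0.1221]
orientation: [-1.767, -2.592, 0.006]
force: [0.1, 0.9, -0.0]
opening: 0.0396
gripper_force: 0.0
```

>>> arm_command(
  increments="0.57 0 0 -40 0;1 0 0 -65 0;1 0 0 -65 0;1 0 0 -65 0;1 0 0 -65 0",
)

```text
t: 30.0
tool_pos: [0.4179, 0.1172, 0.1886]
orientation: [-1.769, -2.595, 0.002]
force: [-0.1, -0.3, -0.5]
opening: 0.0128
gripper_force: 0.0
```

```bash
python3 - <<'E'
from h import *
np.set_printoptions(suppress=True,precision=4)
s=robot.read_state(); p=tool()[0]; print(s['t'],p,yaw(),s['opening'],s['gripper_force'],s['force'])
plan([(.497,.142,.125,yaw())])
E
```

```text
30.0 [0.4179 0.1172 0.1886] 1.9448842156710744 0.012773106122569827 0.0 [-0.0821 -0.327  -0.466 ]
[-5.8 82.7 63.6] -0.0
```

>>> arm_command(
  increments="1 -6 83 0 0;1 -6 83 20 0;1 -6 83 45 0;1 -6 83 63 0;1 -6 83 63 0",
)

```text
t: 30.5
tool_pos: [0.4947, 0.1414, 0.1216]
orientation: [-1.766, -2.591, 0.01]
force: [0.2, -1.0, -0.2]
opening: 0.0002
gripper_force: 0.0
```

>>> arm_command(
  increments="1 0 0 5 0;1 0 0 10 0;1 0 0 13 0;1 0 0 15 0;1 0 0 15 0",
)

```text
t: 31.0
tool_pos: [0.4983, 0.142, 0.1137]
orientation: [1.769, 2.595, 0.001]
force: [-6.7, -2.2, 13.0]
opening: 0.0007
gripper_force: 6.7
```

>>> arm_command(
  increments="1 0 0 3 0;1 0 0 5 0;1 0 0 5 0;1 0 0 5 0;1 0 0 5 0",
)

```text
t: 31.5
tool_pos: [0.4985, 0.142, 0.1133]
orientation: [1.769, 2.595, 0.001]
force: [-29.2, -5.9, 53.5]
opening: 0.0007
gripper_force: 26.9
```

>>> arm_command(
  increments="1 0 0 -10 0;1 0 0 -30 0;1 0 0 -60 0;1 0 0 -80 0;1 0 0 -80 0",
)

```text
t: 32.0
tool_pos: [0.5004, 0.1424, 0.191]
orientation: [1.767, 2.591, 0.008]
force: [0.6, -0.4, -0.1]
opening: 0.0006
gripper_force: 0.0
```

```bash
python3 - <<'E'
from h import *
np.set_printoptions(suppress=True,precision=4)
s=robot.read_state(); p=tool()[0]; print(s['t'],p,yaw(),s['opening'],s['force'])
plan([(.60,.02,.17,1.9),(.655,-.1025,.12,1.571)])
snap('scene','sc12'); a=snap('side','s12')
cv2.imwrite('pics/m12.png',np.hstack([cv2.resize(a,(400,300)),cv2.resize(cv2.imread('pics/sc12.png')[90:270,220:460],(400,300))]))
E
```

```text
32.0 [0.5004 0.1424 0.191 ] 1.9448201990229292 0.000598904352519389 [ 0.5682 -0.3558 -0.0877]
[-150.4   48.    21. ] 0.045
[-133.7   12.4   50. ] 0.329
```

View pics/m12.png

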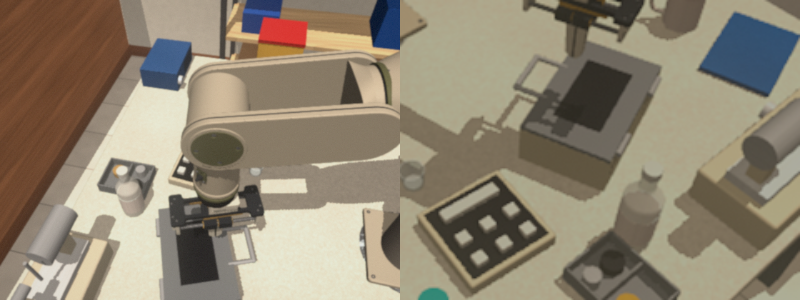

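The lid lies shut in both panels; it took 53 N of press. Next are the keys.

>>> arm_command(
  increments="1 -150 48 20 0.04;1 -150 48 20 0.04;1 -150 48 20 0.04;1 -150 48 20 0.04;1 -150 48 20 0.04",
)

```text
t: 32.6
tool_pos: [0.5968, 0.0184, 0.1641]
orientation: [-1.823, -2.555, 0.003]
force: [0.1, 0.7, -0.9]
opening: 0.0004
gripper_force: 0.0
```

>>> arm_command(
  increments="1 -134 12 50 0.33;1 -134 12 50 0.33;1 -134 12 50 0.33;1 -134 12 50 0.33;1 -134 12 50 0.33",
)

```text
t: 33.1
tool_pos: [0.6515, -0.1018, 0.1152]
orientation: [-2.215, -2.224, 0.002]
force: [0.4, 0.0, -0.1]
opening: 0.0006
gripper_force: 0.0
```

>>> arm_command(
  increments="1 0 0 0 0;1 0 0 0 0",
)

```text
t: 33.3
tool_pos: [0.6528, -0.101, 0.1176]
orientation: [2.214, 2.228, 0.001]
force: [0.4, -0.1, 0.9]
opening: 0.0003
gripper_force: 0.0
```

```bash
python3 - <<'E'
from h import *
np.set_printoptions(suppress=True,precision=4)
s=robot.read_state(); p=tool()[0]; print(s['t'],p,yaw(),s['opening'],s['force'])
im=snap('wrist','w13'); 
for q in [(.6555,-.1025),(.6463,-.1977),(.6053,-.1459),(.5516,-.1407)]: print(q,np.round(proj('wrist',(*q,.044))))
plan([(.6555,-.1025,.075,yaw())])
E
```

```text
33.3 [ 0.6528 -0.101   0.1176] 1.576974776231614 0.00027325999880810185 [ 0.3991 -0.0835  0.9385]
(0.6555, -0.1025) [281. 227.]
(0.6463, -0.1977) [268. 332.]
(0.6053, -0.1459) [215. 279.]
(0.5516, -0.1407) [149. 270.]
[-1.3  2.6 42.7] -0.0
```

View pics/w13.png

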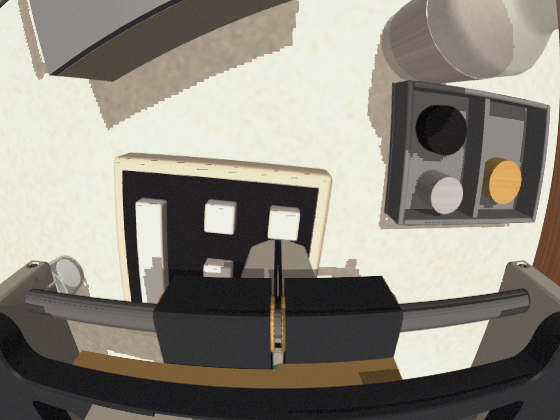

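The wrist view shows the far-left key at about (284,222), the near-left key at (220,217) and the bar at (151,230).

```bash
python3 - <<'E'
from h import *
np.set_printoptions(suppress=True,precision=4)
print(onz('wrist',284,222,.044),onz('wrist',220,216,.044))
E
```

```text
[ 0.6579 -0.0991  0.044 ] [ 0.6126 -0.0949  0.044 ]
```

>>> arm_command(
  increments="1 0 4 20 0;1 0 4 40 0;1 0 4 50 0;1 0 4 56 0;1 0 4 57 0",
)

```text
t: 33.85
tool_pos: [0.6564, -0.1016, 0.0638]
orientation: [-2.215, -2.226, 0.001]
force: [-20.5, 6.4, 32.4]
opening: 0.0002
gripper_force: 16.5
```

>>> arm_command(
  increments="1 0 0 0 0;1 0 0 1 0;1 0 0 1 0",
)

```text
t: 34.15
tool_pos: [0.6563, -0.1016, 0.0638]
orientation: [-2.215, -2.226, 0.0]
force: [-21.5, 6.9, 33.9]
opening: 0.0005
gripper_force: 16.7
```

>>> arm_command(
  increments="1 0 0 -15 0;1 0 0 -45 0;1 -43 -50 -45 0;1 -43 -50 -45 0;1 -43 -50 -45 0",
)

```text
t: 34.65
tool_pos: [0.6055, -0.1472, 0.1041]
orientation: [2.219, 2.224, -0.001]
force: [0.2, -0.4, 0.1]
opening: 0.0008
gripper_force: 0.0
```

>>> arm_command(
  increments="1 0 0 0 0;1 0 0 0 0",
)

```text
t: 34.85
tool_pos: [0.6075, -0.1452, 0.1036]
orientation: [2.216, 2.226, 0.001]
force: [0.9, -0.1, 0.6]
opening: 0.0007
gripper_force: 0.0
```

```bash
python3 - <<'E'
from h import *
s=robot.read_state(); print(s['t'],tool()[0],yaw(),s['force']); plan([(.6063,-.1445,.061,yaw())])
E
```

```text
34.85 [ 0.60749728 -0.14521499  0.10364496] 1.5753481798522249 [ 0.87724108 -0.07988403  0.62618232]
[ 0.7 -1.2 42.6] -0.0
```

>>> arm_command(
  increments="1 1 -1 15 0;1 1 -1 30 0;1 1 -1 38 0;1 1 -1 43 0;1 1 -1 43 0",
)

```text
t: 35.35
tool_pos: [0.6053, -0.1441, 0.0637]
orientation: [-2.214, -2.225, 0.002]
force: [-20.8, 7.8, 37.5]
opening: 0.0005
gripper_force: 18.9
```

>>> arm_command(
  increments="1 0 0 0 0;1 0 0 0 0",
)

```text
t: 35.55
tool_pos: [0.6053, -0.1442, 0.0637]
orientation: [-2.215, -2.225, 0.001]
force: [-20.7, 7.4, 37.2]
opening: 0.0007
gripper_force: 18.7
```

>>> arm_command(
  increments="1 0 0 -15 0;1 0 0 -45 0;1 -52 41 -45 0;1 -52 41 -45 0;1 -52 41 -45 0",
)

```text
t: 36.05
tool_pos: [0.6475, -0.1984, 0.1045]
orientation: [-2.219, -2.224, 0.001]
force: [0.2, -0.5, -1.3]
opening: 0.0004
gripper_force: 0.0
```

>>> arm_command(
  increments="1 0 0 0 0;1 0 0 0 0",
)

```text
t: 36.25
tool_pos: [0.6461, -0.1956, 0.1043]
orientation: [-2.215, -2.225, 0.001]
force: [0.1, 0.8, 0.6]
opening: 0.0008
gripper_force: 0.0
```

```bash
python3 - <<'E'
from h import *
s=robot.read_state(); print(s['t'],tool()[0],yaw(),s['force']); plan([(.6475,-.1965,.061,yaw())])
E
```

```text
36.25 [ 0.64610538 -0.19561375  0.10434985] 1.5753530514153455 [0.0706441  0.78070931 0.58966798]
[-0.9  1.4 43.3] -0.0
```

>>> arm_command(
  increments="1 -1 1 15 0;1 -1 1 30 0;1 -1 1 38 0;1 -1 1 43 0;1 -1 1 43 0",
)

```text
t: 36.75
tool_pos: [0.6472, -0.197, 0.064]
orientation: [-2.215, -2.224, 0.002]
force: [-12.9, 4.8, 20.0]
opening: 0.0005
gripper_force: 9.9
```

>>> arm_command(
  increments="1 0 0 0 0;1 0 0 0 0",
)

```text
t: 36.95
tool_pos: [0.6471, -0.197, 0.0641]
orientation: [-2.215, -2.225, 0.001]
force: [-12.6, 4.6, 19.9]
opening: 0.0007
gripper_force: 9.8
```

>>> arm_command(
  increments="1 0 0 -15 0;1 0 0 -45 0;1 57 -95 -45 0;1 57 -95 -45 0;1 57 -95 -45 0",
)

```text
t: 37.45
tool_pos: [0.5466, -0.1379, 0.104]
orientation: [-2.21, -2.221, 0.005]
force: [-0.5, -0.4, -0.3]
opening: 0.0002
gripper_force: 0.0
```

>>> arm_command(
  increments="1 0 0 0 0;1 0 0 0 0;1 0 0 0 0",
)

```text
t: 37.75
tool_pos: [0.5545, -0.1421, 0.1085]
orientation: [2.216, 2.224, 0.001]
force: [0.5, 0.4, -0.3]
opening: 0.0004
gripper_force: 0.0
```

```bash
python3 - <<'E'
from h import *
s=robot.read_state(); print(s['t'],tool()[0],yaw(),s['force']); plan([(.5526,-.139,.061,yaw())])
E
```

```text
37.75 [ 0.55452    -0.14205794  0.10847936] 1.5745166457353443 [ 0.54501382  0.42476677 -0.31734188]
[ 3.1 -1.9 47.5] -0.0
```

>>> arm_command(
  increments="1 2 -2 15 0;1 2 -2 30 0;1 2 -2 42 0;1 2 -2 48 0;1 2 -2 48 0",
)

```text
t: 38.25
tool_pos: [0.5507, -0.1393, 0.0635]
orientation: [-2.215, -2.225, 0.002]
force: [-23.8, 7.6, 47.9]
opening: 0.0005
gripper_force: 24.1
```

>>> arm_command(
  increments="1 0 0 0 0;1 0 0 0 0",
)

```text
t: 38.45
tool_pos: [0.5507, -0.1392, 0.0635]
orientation: [-2.216, -2.225, 0.002]
force: [-23.9, 7.8, 47.3]
opening: 0.0003
gripper_force: 24.0
```

>>> arm_command(
  increments="1 0 0 -15 0;1 0 0 -55 0;1 0 0 -100 0;1 0 0 -130 0;1 0 0 -130 0",
)

```text
t: 38.95
tool_pos: [0.5537, -0.1402, 0.1944]
orientation: [2.212, 2.221, 0.005]
force: [0.5, -0.2, 0.3]
opening: 0.0006
gripper_force: 0.0
```

```bash
python3 - <<'E'
from h import *
s=robot.read_state(); print(s['t'],tool()[0],s['force'])
a=snap('side','s14');b=snap('scene','sc14'); cv2.imwrite('pics/m14.png',np.hstack([cv2.resize(a,(400,300)),cv2.resize(b,(400,300))]))
E
```

```text
38.95 [ 0.55368861 -0.14020873  0.19436182] [ 0.49216471 -0.19519847  0.33818384]
```

View pics/m14.png

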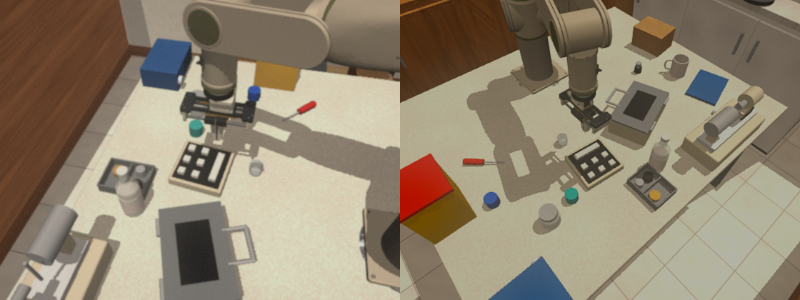

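Both views show the lid shut, the keys up, the bystanders in place and the robot clear of everything. I hand the job in.

```bash
python3 -c "
from plant import robot
print(robot.close_job())"
```

```text
the job is handed in; nothing more can be done
None
```

I handed the job in at about 39 s: the three capped pots present were placed upright in the well, the lid was pressed shut with about 53 N, and the four keys were pressed in order with their depth confirmed by arm height and force; the verdict was not shown.

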